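Set the jig to the mark and hold the batten home behind the lip

TASK

Turn the black knob of the drilling jig until the yellow pointer on its blue head stands in line with the red index mark. Then take the small wooden batten, lay it flat on the jig's plate and push it lengthwise under the lip of the blue head until the sprung brass stop is pushed fully in and the batten is home. Finish while still holding the batten pressed home, with the pointer still on the mark; do not shove the other things on the bench about.

Things in the scene. Friction and masses are not known exactly. Their poses are not given: they have to be found in the camera images.
- jig: Drilling jig fixed to the bench: an aluminium plate 170 (x) x 210 (y) x 10 mm with a knob near its -y end and a blue head towards its +y end. Origin: centre of its underside; +x points away from the robot across the plate, +y along the plate, z up. The clear front part of the plate (jig x from -85 to about -15 mm, top at 10 mm) is a sliding surface for the batten.
- pocket (a point): On the blue head at plate-top height, middle of the pocket's back wall; jig axes. Pocket opens to -x, 35 mm wide, 16.5 mm high; walls and lip reach 24 mm out (flared mouth to 31 mm, 52 mm wide outside); head 27 mm high. Brass stop, 18 mm wide, stands 8 mm out of the back wall. Batten home: front end on the back wall, centre 35 mm from here towards -x. Slides along jig y with the knob.
- pointer_tip (a point): Tip of the yellow pointer at the far (+x) side of the head; it moves with the head along the jig's y; same axes as the jig.
- index_mark (a point): Tip of the red index mark on the black scale bar, just behind the pointer; same axes as the jig. The pointer is in line when both have the same place along the jig's y. The pointer starts 12 to 33 mm to the left (+y) of it.
- knob (a joint): Angle of the black knob (rad): 0 at the start, grows clockwise seen from above, end stop at 3.0. 1 rad moves head and pointer 15 mm to the right (towards the jig's -y) by a rack; turning back moves it back. It stays where it is left (friction about 0.1 N m).
- knob_grip (a point): On the knob's vertical axis at the height to grip, 7 mm below its top and 37 mm above the plate. The bar grip is 14 mm thick, 42 mm long and 32 mm tall, on a round skirt of 44 mm diameter whose top is 14 mm above the plate; at knob angle 0 the bar lies along the jig's x, and it turns with the knob.
- spring_stop (a joint): How far the brass stop is pushed in (m): 0 out, 0.008 fully in, level with the pocket's back wall. Its spring pushes back with 4 N at the start and 8 N when fully in, so it ejects the batten if let go.
- batten: Dark wooden batten, 70 (x) x 30 (y) x 12 (z) mm, lying flat on the bench on the left of the work area. Origin: centre of its underside; x along its length. Either end may go in first. Take it by the 30 mm width, in the half that stays outside the lip.
- cutter_case: Bystander: red case, 31 x 78 x 19 mm, origin at the centre of its underside.
- nail_block: Bystander: dark wooden block, 30 x 55 x 38 mm with two upright nails, origin at the centre of its underside.
- pin_dish: Bystander: small steel dish, 74 mm diameter, 18 mm high, origin at the centre of its underside.

How it is judged:
On the way:
1. the pointer is brought in line with the red mark (within 2.5 mm) and rests there, while the batten is still outside the head (y of pointer_tip in the frame of index_mark between -0.0025 and 0.0025 m and velocity of joint knob between -0.1 and 0.1 rad/s and horizontal distance between batten and pocket above 0.065 m), for 0.3 s.
At the end, for the whole second after the job is handed in: The fingers still hold the batten, which lies under the lip, lengthwise in the pocket (within 0.15 rad), its front end within 2.5 mm of the back wall and the brass stop pushed in at least 6.2 of 8 mm; the pointer is still within 3.5 mm of the red mark (value of joint spring_stop above 0.0062 m and x of batten in the frame of pocket between -0.0375 and -0.03 m and y of batten in the frame of pocket between -0.006 and 0.006 m and z of batten in the frame of pocket below 0.005 m and angle between the x axis of batten and the x axis of pocket, either way round below 0.15 rad and contact force between the fingers and batten above 2 N and linear speed of batten below 0.02 m/s and y of pointer_tip in the frame of index_mark between -0.0035 and 0.0035 m); the arm keeps its last pose, push and grip.
It fails at once if a bystander (cutter case, nail block, dish) is pushed more than 30 mm (distance of any of cutter_case, nail_block, pin_dish from where it was at the start of the episode above 0.03 m).
It also fails if it takes over 72 s, if anything falls off the work surface, if the arm or the gripper's body presses on something with over 40 N, if the wrist force passes 120 N, or if a joint passes its speed limit or range.

ROBOT

A 6-joint arm with a two-finger parallel gripper is mounted at the origin on a cart in front of the work surface, level with it; the furniture and walls round the work are solid. World frame = base frame: x ahead of the robot, y to its left, z up, the work surface at z = 0. Lengths are in m, angles in rad, forces in N, time in s.
With the tool pointing down it reaches from about 0.4 to 0.925 m from the base axis. Payload 3.4 kg.
Tool frame: the origin (TCP) lies midway between the tips of the shut fingers; the grasp point (between the pads) lies 19 mm behind it; z points along the fingers, y is the line along which they close (so a half turn about z gives the same grasp; the last joint's range is limited). The gripper opens to 85 mm and grips with 20 to 120 N. Pads are 22 mm wide; open, the fingers measure 114 mm over their backs; the gripper's body (76 mm by 85 mm) begins 54 mm behind the grasp point. The pads swing forward as they close: fully open they stand 13 mm farther back than shut.
Start: joints at [-1.278, 0.307, 1.506, -0, 1.328, -0.073], TCP at [0.206, -0.537, 0.231] pointing down, gripper open.
Joint ranges: [-3.12, 3.12], [-1.05, 2.28], [0.14, 2.33], [-1.42, 4.57], [0.1, 2.73], [-2.68, 2.68]. Speed limits (rad/s): [2.57, 2.57, 3.14, 3.14, 3.14, 3.14].

INTERFACE

Orientations are given as [roll, pitch, yaw] about the fixed x, y, z axes, in that order (R = Rz(yaw) Ry(pitch) Rx(roll)).
In Python, from bench import * gives the robot as it stands.
- The arm moves only by the tool move_arm, never from a script. Its arguments are lists of equal length, an entry for each row: "jaw": the finger opening in m, from 0 to 0.0854; "travel": the shift along the tool's x, y, z in m, a list of three; "rotation": the turn, a rotation vector about the tool's x, y, z in rad, a list of three. A call has 1 to 8 rows; each row is the pose to reach, as a shift and turn from the pose commanded when the call began, along the tool's axes at that moment; what a row does not reach only later rows make up. A row lasts 1/12 s, in which the tool goes at most 41.7 mm and 7.16 degrees, less where a joint would pass 70% of its speed; a pose out of reach is approached as far as the arm can. A call with a gripper value outside its range is refused whole. The fingers move at their own pace and stop on an object; "force" is the grip in N (left out, the last holds). Time passes only in rows, so rows that repeat a pose let the fingers close. It gives the time, the measured TCP pose, the force, the opening and the grip force at its end, in the units of the state.
- sense(): the state, without advancing time (a new reading comes with each control period).
- capture(name): name is "side" or "top"; returns (picture, depth): 400x640x3 uint8, red, green, blue; 400x640 float32, m along the optical axis (not along the pixel's ray), 0 where there is no reading.
- calibration(name): a dict with "camera_matrix" (3x3 intrinsics, pixels), "k1" (the pictures are not rectified: a ray, as slopes to the right and down, at radius r is drawn at 1 + k1 r^2 times it, then the intrinsics apply), "xyz" and "rotation" of the camera in the world. Camera axes: x right, y down, z forward; pixel columns grow to the right and rows downward; lengths in m; the calibration is good to about 2 mm. A picture is of the moment at which its call begins. calibration takes no time and is no camera call.
- sign_off(): hands the job in; it is judged then, once.
The state is a dict: "time_s": time; "joint_pos": joint angles; "joint_vel": joint speeds; "effort": joint torques, N m; "ee_pos": TCP position; "tool_rot": TCP orientation; "force": force on the tool from outside, world axes, zero at the start; "moment": the same for the moment, N m; "width": opening from 0.0 (shut) to 1.0 (fully open); "gripper_force": force on a finger pad.
Only numpy, scipy, OpenCV 4.12 (cv2) and the standard library are available. Lean on these libraries where they do the work, as an engineer would, in place of code of your own. Each camera call takes 0.05 s, during which the arm holds its last target. There are 200 camera calls.

## Working session

There is one attempt and no reset: what is moved stays moved. The work goes in short steps, Python scripts to look and compute and a tool call to move; the robot and the scene stay as the last step left them, time stands still between calls to the robot, and variables do not carry over. Pictures are saved under pics/ and viewed, at most 10 in all, crops included, and the job is handed in when it is done.

Besides the shell and the picture viewer there is one more tool, called after "Request:" by a JSON object that holds its "method" and its "body", one argument or row to a line. move_arm: Moves the arm, as the interface text tells. Its arguments: {"type":"object","properties":{"jaw":{"type":"array"},"travel":{"type":"array"},"rotation":{"type":"array"},"force":{"type":"number"}},"required":["jaw","travel","rotation"]}

```bash
mkdir -p pics; cat > h.py <<'E'
from bench import *
import numpy as np, cv2
from scipy.spatial.transform import Rotation as R
def cam(n):
    c=calibration(n); K=np.array(c["camera_matrix"]); r=np.array(c["rotation"])
    if r.shape!=(3,3): r=R.from_euler('xyz',r).as_matrix()
    return K,c["k1"],np.array(c["xyz"]),r
def ray(n,u,v):
    K,k1,t,r=cam(n); d=np.array([(u-K[0,2])/K[0,0],(v-K[1,2])/K[1,1]]); s=d.copy()
    for _ in range(20): s=d/(1+k1*(s@s))
    return t,r@np.array([s[0],s[1],1])
def atz(n,u,v,z):
    t,d=ray(n,u,v); return t+d*(z-t[2])/d[2]
def atd(n,u,v,D): 
    t,d=ray(n,u,v); return t+d*D[int(round(v)),int(round(u))]
def proj(n,p):
    K,k1,t,r=cam(n); q=r.T@(np.array(p)-t); s=q[:2]/q[2]; s=s*(1+k1*(s@s)); return K[0,0]*s[0]+K[0,2],K[1,1]*s[1]+K[1,2]
def snap(n,tag):
    p,d=capture(n); cv2.imwrite(f"pics/{tag}.png",p[:,:,::-1]); np.save(f"pics/{tag}.npy",d); return p,d
E
python3 - <<'E'
from h import *
for n in("top","side"): snap(n,n+"0"); c=calibration(n); print(c)
s=sense();print(s["ee_pos"],s["tool_rot"],s["time_s"],s["force"])
E
```

```text
{'camera_matrix': array([[369.04646026,   0.        , 314.62546308],
       [  0.        , 369.04646026, 195.97533539],
       [  0.        ,   0.        ,   1.        ]]), 'k1': 0.006889519601495002, 'xyz': array([ 0.4149872 , -0.018406  ,  0.96996385]), 'rotation': array([-3.01913067, -0.01307687, -1.59292572])}
{'camera_matrix': array([[445.62607926,   0.        , 323.85768105],
       [  0.        , 445.62607926, 202.07956257],
       [  0.        ,   0.        ,   1.        ]]), 'k1': 0.009573352006106239, 'xyz': array([ 0.57078742, -1.14524599,  0.74755623]), 'rotation': array([-2.11119417e+00, -1.32930720e-05,  6.01827726e-02])}
[ 0.20600224 -0.53615091  0.23047443] [-3.13973465e+00 -1.57699138e-04  3.66756718e-01] 0.1 [ 0.15507862 -0.75060875  0.29680576]
```

View pics/top0.png

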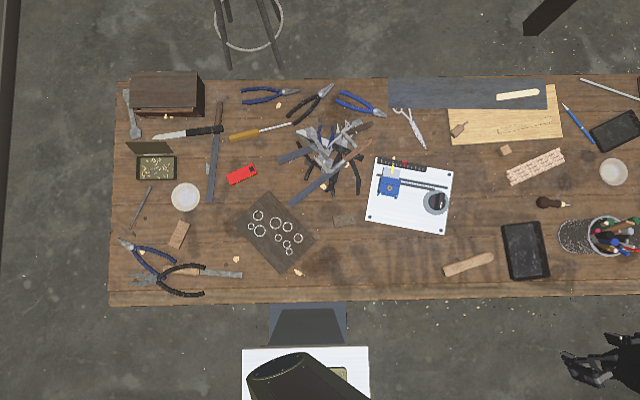

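View pics/side0.png

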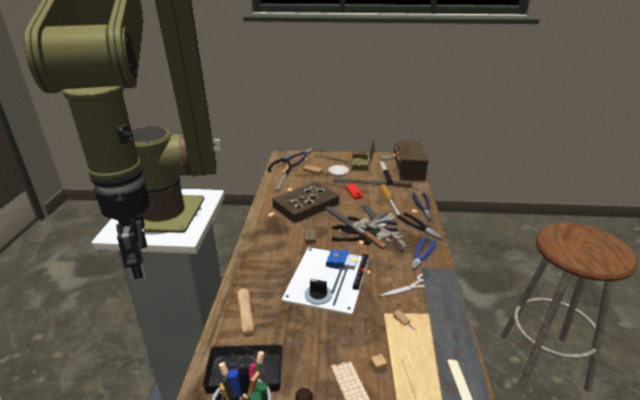

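```bash
python3 - <<'E'
from h import *
t=cv2.imread("pics/top0.png")
a=cv2.resize(t[145:245,355:465],None,fx=5,fy=5,interpolation=cv2.INTER_CUBIC)
b=cv2.resize(t[210:260,150:210],None,fx=4,fy=4,interpolation=cv2.INTER_CUBIC)
c=cv2.resize(t[205:235,325:365],None,fx=6,fy=6,interpolation=cv2.INTER_CUBIC)
o=np.zeros((500,800,3),np.uint8);o[:500,:550]=a;o[:200,555:795]=b;o[220:400,555:795]=c
cv2.imwrite("pics/c1.png",o)
D=np.load("pics/top0.npy")
for u,v in[(179,235),(345,221),(345,240),(185,197),(242,174),(390,188),(436,200)]: print(u,v,atd("top",u,v,D).round(4))
E
```

```text
179 235 [0.4388 0.3166 0.0126]
345 221 [ 0.4654 -0.1107  0.0145]
345 240 [ 0.4166 -0.1104  0.0009]
185 197 [0.5379 0.3065 0.0034]
242 174 [0.5936 0.1549 0.0179]
390 188 [ 0.5463 -0.2268  0.0361]
436 200 [ 0.5127 -0.3425  0.0377]
```

View pics/c1.png

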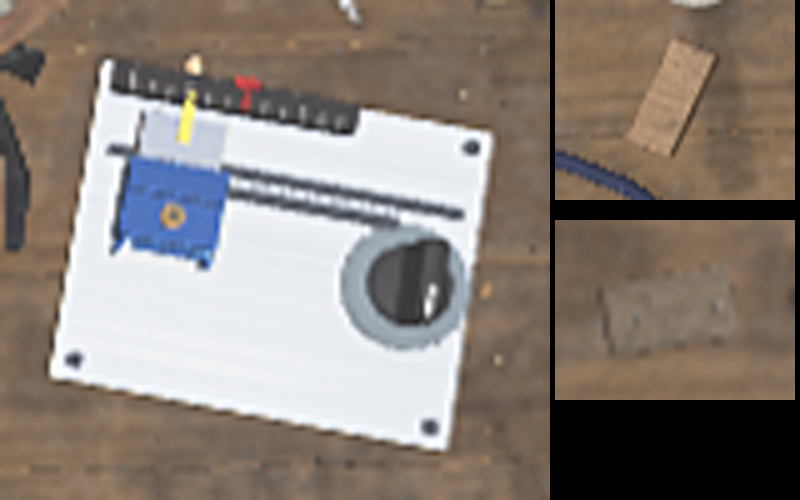

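```bash
python3 - <<'E'
from h import *
D=np.load("pics/top0.npy")
A=lambda x,y:(355+x/5-.4,145+y/5-.4)
B=lambda x,y:(150+(x-555)/4-.4,210+y/4-.4)
C=lambda x,y:(325+(x-555)/6-.4,205+(y-220)/6-.4)
def rect(f,ps,z):
    q=np.array([atz("top",*f(*p),z)[:2] for p in ps]); print("c",q.mean(0).round(4),"sides",[np.linalg.norm(q[i]-q[i-1]).round(4) for i in range(4)],"ang",[np.arctan2(*(q[i]-q[i-1])[::-1]).round(3) for i in range(4)]); return q
rect(B,[(678,38),(718,57),(672,157),(627,137)],.012)
rect(C,[(600,290),(728,268),(737,330),(613,355)],.014)
q=rect(A,[(103,58),(494,130),(450,450),(50,377)],.01)
c=q.mean(0); ex=q[0]+q[1]-q[2]-q[3]; ex/=np.linalg.norm(ex); th=np.arctan2(ex[1],ex[0]); print("jig",c,th)
ey=np.array([-ex[1],ex[0]])
for n,p in dict(yel=(191,95),red=(247,106),bluescrew=(173,215),knob=(410,285)).items():
    u,v=A(*p); w=atd("top",u,v,D); 
    print(n,w.round(4),((w[:2]-c)@ex).round(4),((w[:2]-c)@ey).round(4))
np.set_printoptions(linewidth=200)
def hm(u0,u1,v0,v1,s=1):
    for v in range(v0,v1,s): print(v,[int(1000*atd("top",u,v,D)[2]) for u in range(u0,u1,s)])
print("nail");hm(328,362,208,234,2)
print("head");hm(375,403,160,202,2)
E
```

```text
c [0.4417 0.3161] sides [np.float64(0.0699), np.float64(0.0289), np.float64(0.0691), np.float64(0.0318)] ang [np.float64(-0.459), np.float64(-2.03), np.float64(2.725), np.float64(1.138)]
c [ 0.4688 -0.1075] sides [np.float64(0.0285), np.float64(0.0564), np.float64(0.027), np.float64(0.0547)] ang [np.float64(0.17), np.float64(-1.422), np.float64(-3.032), np.float64(1.747)]
c [ 0.5303 -0.2829] sides [np.float64(0.1726), np.float64(0.2107), np.float64(0.1718), np.float64(0.2108)] ang [np.float64(-0.203), np.float64(-1.777), np.float64(2.94), np.float64(1.369)]
jig [ 0.53032284 -0.28291078] -0.20258021402118506
yel [ 0.612  -0.2395  0.0254] 0.0713 0.0589
red [ 0.606  -0.2691  0.0233] 0.0713 0.0288
bluescrew [ 0.5468 -0.2239  0.0398] 0.0043 0.0611
knob [ 0.5074 -0.3397  0.0495] -0.011 -0.0602
nail
208 [2, -3, 1, 0, 1, 1, 5, -1, -1, 3, 2, 2, 0, 1, 0, 1, 1]
210 [0, 2, 0, 0, -1, 0, 1, -1, 0, 0, 0, -2, -2, -1, 0, -1, 2]
212 [0, -2, 3, 2, 0, 0, 2, -1, 0, -2, 3, 1, 17, 0, 1, 2, -2]
214 [3, 2, 3, 2, -1, 3, 20, 19, 14, 16, 19, 21, 18, 1, 2, 0, 0]
216 [1, 1, 2, 18, 22, 17, 20, 17, 17, 18, 19, 17, 
[... 1078 characters left out ...]
 15, 39, 37, 37, 37, 40, 37, 34, 35, 39, 16, 15]
180 [9, 10, 19, 36, 35, 35, 39, 36, 38, 39, 39, 34, 38, 11]
182 [10, 10, 23, 34, 34, 36, 37, 34, 36, 38, 37, 39, 37, 20]
184 [13, 9, 29, 34, 34, 34, 34, 33, 35, 37, 37, 37, 38, 16]
186 [10, 8, 30, 33, 34, 31, 33, 37, 30, 32, 34, 33, 32, 10]
188 [12, 10, 34, 31, 32, 32, 36, 39, 38, 32, 33, 35, 11, 11]
190 [10, 17, 32, 33, 35, 33, 33, 31, 34, 34, 32, 35, 11, 8]
192 [10, 11, 31, 31, 32, 32, 33, 33, 32, 34, 30, 33, 9, 11]
194 [9, 22, 11, 28, 34, 34, 31, 34, 31, 31, 36, 34, 9, 13]
196 [9, 9, 7, 10, 10, 10, 12, 11, 9, 30, 28, 12, 9, 11]
198 [11, 10, 10, 12, 8, 11, 14, 7, 11, 11, 18, 11, 10, 15]
200 [7, 12, 13, 12, 12, 8, 11, 8, 12, 7, 11, 9, 10, 15]
```

```bash
python3 - <<'E'
from h import *
D=np.load("pics/top0.npy"); c=np.array([.5303,-.2829]);th=-.2026
ex=np.array([np.cos(th),np.sin(th)]);ey=np.array([-ex[1],ex[0]])
P=np.array([atd("top",u,v,D) for u in range(420,455) for v in range(185,218)])
j=np.c_[(P[:,:2]-c)@ex,(P[:,:2]-c)@ey,P[:,2]]
for a,b in((.016,.03),(.046,.07)):
    m=(j[:,2]>a)&(j[:,2]<b); q=j[m]; print(m.sum(),q.mean(0).round(4),q.min(0).round(4),q.max(0).round(4))
    lo=np.percentile(q,[3,50,97],axis=0);print(lo.round(4), (lo[0]+lo[2])/2)
    (x,y),r=cv2.minEnclosingCircle(q[:,:2].astype(np.float32));print(x,y,r, cv2.minAreaRect(q[:,:2].astype(np.float32)))
img=cv2.imread("pics/side0.png")
cv2.imwrite("pics/c2.png",cv2.resize(img[235:320,275:385],None,fx=7,fy=7,interpolation=cv2.INTER_CUBIC)[:595,:770])
E
```

```text
332 [-0.0025 -0.062   0.02  ] [-0.0383 -0.101   0.016 ] [ 0.0409 -0.0207  0.0289]
[[-0.0351 -0.0975  0.0161]
 [-0.0028 -0.0578  0.0185]
 [ 0.029  -0.0302  0.0271]] [-0.00306903 -0.06382349  0.02163122]
0.005634921137243509 -0.06072001904249191 0.04632864519953728 ((-0.0009657833725214005, -0.06313058733940125), (0.07670377939939499, 0.07221042364835739), 11.574759483337402)
104 [-0.0053 -0.0671  0.0537] [-0.0264 -0.0754  0.046 ] [ 0.0162 -0.0602  0.0596]
[[-0.025  -0.0744  0.0473]
 [-0.0056 -0.0668  0.0542]
 [ 0.014  -0.0614  0.0574]] [-0.0054715  -0.0678958   0.05235127]
-0.004986207000911236 -0.07036638259887695 0.02145768515765667 ((-0.005060872063040733, -0.0677141398191452), (0.015157338231801987, 0.042615972459316254), 89.68177795410156)
```

View pics/c2.png

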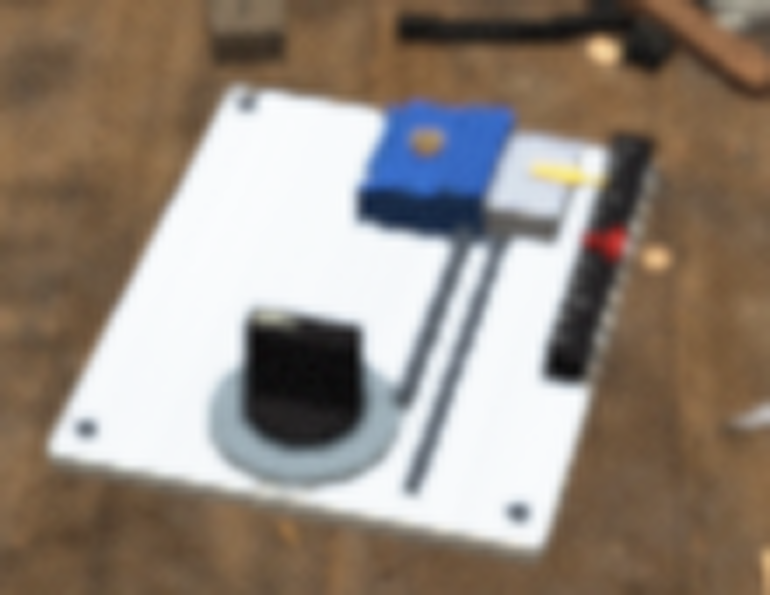

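```bash
python3 - <<'E'
from h import *
c=np.array([.5303,-.2829]);th=-.2026
ex=np.array([np.cos(th),np.sin(th)]);ey=np.array([-ex[1],ex[0]])
S=lambda x,y:(275+x/7-.43,235+y/7-.43)
for n,p,z in(("knobtop",(303,322),.054),("yel",(603,181),.025),("red",(585,242),.025),("c+y-x",(233,85),.01),("c-y-x",(50,455),.01),("c-y+x",(543,550),.01)):
    w=atz("side",*S(*p),z)[:2]; print(n,w.round(4),((w-c)@ex).round(4),((w-c)@ey).round(4))
# first target
s=sense(); Rt=R.from_euler('xyz',s["tool_rot"]); T=np.array([.5117,-.3482,.15])
print(Rt.inv().apply(T-s["ee_pos"]).round(4),(Rt.inv()*R.from_euler('xyz',[np.pi,0,th+np.pi])).as_rotvec())
E
```

```text
knobtop [ 0.5087 -0.3483] -0.008 -0.0684
yel [ 0.6112 -0.2302] 0.0686 0.0679
red [ 0.6043 -0.2657] 0.069 0.0318
c+y-x [ 0.4672 -0.1595] -0.0866 0.1082
c-y-x [ 0.4246 -0.3699] -0.0861 -0.1065
c-y+x [ 0.5905 -0.4038] 0.0833 -0.1063
[ 0.3528 -0.0657  0.0807] [-4.96444081e-04 -2.44896294e-03 -2.57223483e+00]
```

Request:
{"method": "move_arm", "body": {
  "jaw": [0.05,0.05,0.05,0.05,0.05,0.05,0.05,0.05],
  "travel": [
    [0.04,-0.007,0.01],
    [0.08,-0.015,0.02],
    [0.12,-0.022,0.03],
    [0.16,-0.03,0.04],
    [0.2,-0.037,0.05],
    [0.24,-0.045,0.06],
    [0.28,-0.053,0.07],
    [0.32,-0.06,0.08]
  ],
  "rotation": [
    [0,0,-0.124],
    [0,0,-0.248],
    [0,0,-0.372],
    [0,0,-0.496],
    [0,0,-0.62],
    [0,0,-0.744],
    [0,0,-0.868],
    [0,0,-0.992]
  ]
}}

```text
time_s: 0.77
ee_pos: [0.4828, -0.3653, 0.1509]
tool_rot: [-3.141, -0.0, 1.365]
force: [0.5, -0.5, -0.3]
width: 0.584
gripper_force: 0.0
```

```bash
cat >> h.py <<'E'
def go(T,yaw):
    s=sense(); Rt=R.from_euler('xyz',s["tool_rot"])
    print("t",s["time_s"],"ee",s["ee_pos"].round(4),"rpy",np.round(s["tool_rot"],4),"q",np.round(s["joint_pos"],3),"F",np.round(s["force"],1),"M",np.round(s["moment"],2),"w",s["width"],s["gripper_force"])
    print("shift",Rt.inv().apply(np.array(T)-s["ee_pos"]).round(4),"rot",(Rt.inv()*R.from_euler('xyz',[np.pi,0,yaw])).as_rotvec().round(4))
E
python3 -c "
from h import *
go([.511,-.3482,.15],np.pi-.2026)"
```

```text
t 0.7667 ee [ 0.4828 -0.3653  0.1509] rpy [-3.1407e+00 -5.0000e-04  1.3649e+00] q [-0.717  0.417  1.549 -0.     1.177 -0.512] F [ 0.5 -0.5 -0.3] M [-0.01  0.02 -0.06] w 0.583928348656793 0.0
shift [0.0225 0.0241 0.0009] rot [-4.0000e-04 -1.1000e-03 -1.5741e+00]
```

Request:
{"method": "move_arm", "body": {
  "jaw": [0.05,0.05,0.05,0.05,0.05,0.05,0.05,0.05],
  "travel": [
    [0.0225,0.024,0],
    [0.0225,0.024,0],
    [0.0225,0.024,0],
    [0.0225,0.024,0],
    [0.0225,0.024,0],
    [0.0225,0.024,0],
    [0.0225,0.024,0],
    [0.0225,0.024,0]
  ],
  "rotation": [
    [0,0,-0.124],
    [0,0,-0.248],
    [0,0,-0.372],
    [0,0,-0.496],
    [0,0,-0.62],
    [0,0,-0.744],
    [0,0,-0.868],
    [0,0,-0.992]
  ]
}}

```text
time_s: 1.43
ee_pos: [0.5097, -0.3497, 0.1512]
tool_rot: [-3.141, -0.001, 2.357]
force: [0.2, -0.0, 0.2]
width: 0.583
gripper_force: 0.0
```

```bash
python3 -c "
from h import *
go([.511,-.3482,.15],np.pi-.2026)"
```

```text
t 1.4333 ee [ 0.5097 -0.3497  0.1512] rpy [-3.1415e+00 -1.2000e-03  2.3571e+00] q [-0.67   0.433  1.52   0.     1.19  -1.456] F [ 0.2 -0.   0.2] M [-0.01  0.03  0.03] w 0.5834690435526563 0.0
shift [0.0001 0.002  0.0012] rot [ 2.000e-04 -1.200e-03 -5.819e-01]
```

Request:
{"method": "move_arm", "body": {
  "jaw": [0.05,0.05,0.05,0.05,0.05,0.05,0.05,0.05],
  "travel": [
    [0,0.002,0],
    [0,0.002,0],
    [0,0.002,0],
    [0,0.002,0.02],
    [0,0.002,0.05],
    [0,0.002,0.085],
    [0,0.002,0.12],
    [0,0.002,0.12]
  ],
  "rotation": [
    [0,0,-0.124],
    [0,0,-0.248],
    [0,0,-0.372],
    [0,0,-0.496],
    [0,0,-0.582],
    [0,0,-0.582],
    [0,0,-0.582],
    [0,0,-0.582]
  ]
}}

```text
time_s: 2.1
ee_pos: [0.5067, -0.345, 0.0249]
tool_rot: [3.135, -0.012, 2.933]
force: [-1.4, 1.2, 0.1]
width: 0.582
gripper_force: 0.0
```

Request:
{"method": "move_arm", "body": {
  "jaw": [0.0,0.0,0.0,0.0,0.0,0.0],
  "travel": [
    [0,0,0],
    [0,0,0],
    [0,0,0],
    [0,0,0],
    [0,0,0],
    [0,0,0]
  ],
  "rotation": [
    [0,0,0],
    [0,0,0],
    [0,0,0],
    [0,0,0],
    [0,0,0],
    [0,0,0]
  ],
  "force": 40
}}

```text
time_s: 2.6
ee_pos: [0.5129, -0.35, 0.0342]
tool_rot: [-3.139, 0.004, 2.933]
force: [0.2, -1.5, 6.9]
width: 0.155
gripper_force: 41.9
```

```bash
python3 -c "
from h import *
go([.511,-.3482,.03],np.pi-.2026)"
```

```text
t 2.6 ee [ 0.5129 -0.35    0.0342] rpy [-3.1392  0.0045  2.9329] q [-0.667  0.563  1.637 -0.     0.936 -2.029] F [ 0.2 -1.5  6.9] M [-0.08  0.01  0.02] w 0.1548348497179652 41.94187939167023
shift [0.0023 0.0014 0.0042] rot [-0.0024  0.0045 -0.0061]
```

Request:
{"method": "move_arm", "body": {
  "jaw": [0,0,0,0,0,0,0,0],
  "travel": [
    [0,0,0],
    [0,0,0],
    [0,0,0],
    [0,0,0],
    [0,0,0],
    [0,0,0],
    [0,0,0],
    [0,0,0]
  ],
  "rotation": [
    [0,0,0.12],
    [0,0,0.24],
    [0,0,0.36],
    [0,0,0.48],
    [0,0,0.6],
    [0,0,0.72],
    [0,0,0.84],
    [0,0,0.96]
  ]
}}

```text
time_s: 3.27
ee_pos: [0.5112, -0.3522, 0.0342]
tool_rot: [-3.14, 0.006, 1.968]
force: [-5.0, -7.8, 6.9]
width: 0.153
gripper_force: 42.1
```

```bash
python3 -c "
from h import *
go([.511,-.3482,.03],np.pi-.2026)"
```

```text
t 3.2667 ee [ 0.5112 -0.3522  0.0342] rpy [-3.1399  0.0064  1.9685] q [-0.669  0.563  1.637 -0.006  0.937 -1.063] F [-5.  -7.8  6.9] M [-1.31  1.03  0.09] w 0.1525542698383782 42.10996091365814
shift [0.0038 0.0013 0.0041] rot [-0.0046  0.0051 -0.9705]
```

Request:
{"method": "move_arm", "body": {
  "jaw": [0,0,0,0,0,0,0,0],
  "travel": [
    [0,0,0],
    [0,0,0],
    [0,0,0],
    [0,0,0],
    [0,0,0],
    [0,0,0],
    [0,0,0],
    [0,0,0]
  ],
  "rotation": [
    [0,0,0.12],
    [0,0,0.24],
    [0,0,0.36],
    [0,0,0.48],
    [0,0,0.6],
    [0,0,0.72],
    [0,0,0.84],
    [0,0,0.92]
  ]
}}

```text
time_s: 3.93
ee_pos: [0.5085, -0.3521, 0.0341]
tool_rot: [-3.141, 0.007, 1.049]
force: [-11.6, -7.8, 11.7]
width: 0.149
gripper_force: 42.6
```

```bash
python3 -c "
from h import *
go([.511,-.3482,.03],np.pi-.2026)
snap('side','s1');snap('top','t1')
a=cv2.imread('pics/s1.png')[235:300,330:385];b=cv2.imread('pics/t1.png')[150:205,365:430]
a=cv2.resize(a,None,fx=9,fy=9,interpolation=cv2.INTER_CUBIC)[:585,:390];b=cv2.resize(b,None,fx=6,fy=6,interpolation=cv2.INTER_CUBIC)
a=cv2.resize(cv2.imread('pics/s1.png')[240:295,330:380],(400,440),interpolation=cv2.INTER_CUBIC)
o=np.zeros((450,800,3),np.uint8);o[:440,:400]=a;o[:330,405:795]=b;cv2.imwrite('pics/c3.png',o)"
```

```text
t 3.9333 ee [ 0.5085 -0.3521  0.0341] rpy [-3.1413  0.0068  1.0491] q [-0.67   0.562  1.639 -0.008  0.94  -0.143] F [-11.6  -7.8  11.7] M [-1.43  2.04  0.11] w 0.14910418898809158 42.63444006443024
shift [0.0046 0.0002 0.0041] rot [-0.0066  0.0044 -1.8899]
```

View pics/c3.png

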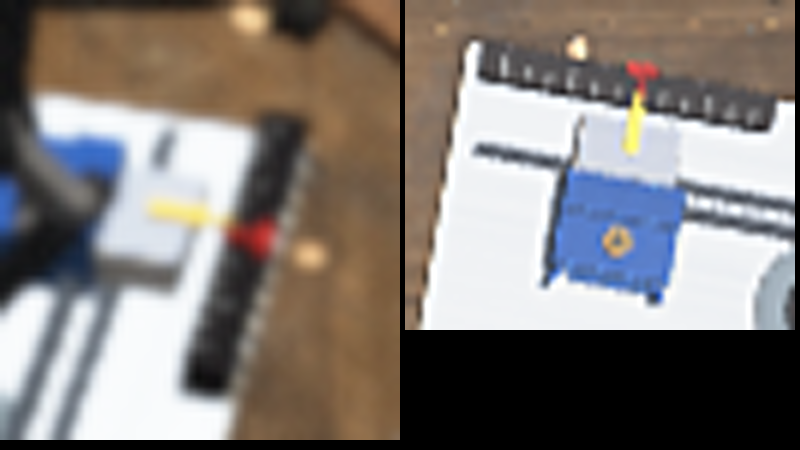

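```bash
cat >> h.py <<'E'
c=np.array([.5303,-.2829]);th=-.2026
ex=np.array([np.cos(th),np.sin(th)]);ey=np.array([-ex[1],ex[0]])
def jig(w): w=np.array(w)[:2]-c; return np.array([w@ex,w@ey])
def marks(tag,n):
    p=cv2.imread(f"pics/{tag}.png").astype(float); b,g,r=p[...,0],p[...,1],p[...,2]
    D=np.load(f"pics/{tag}.npy")
    u0,v0=proj(n,[.61,-.25,.03]); V,U=np.mgrid[:400,:640]; near=(abs(U-u0)<25)&(abs(V-v0)<22)
    for nm,w,z in(("yel",np.clip(np.minimum(r,g)-b-50,0,None),.032),("red",np.clip(r-np.maximum(g,b)-55,0,None),.025)):
        w=w*near; u,v=(w*U).sum()/w.sum(),(w*V).sum()/w.sum(); m=w>20
        print(tag,nm,"px",round(u,2),round(v,2),(w>0).sum(),"zdepth",np.median([atd(n,a,bb,D)[2] for bb,a in zip(*np.where(m))]).round(4),"jig@z-3,z,z+3",[jig(atz(n,u,v,z+d)).round(4).tolist() for d in(-.003,0,.003)])
E
python3 -c "
from h import *
for t,n in(('top0','top'),('t1','top'),('side0','side'),('s1','side')): marks(t,n)"
```

```text
top0 yel px 391.92 168.44 24 zdepth 0.031 jig@z-3,z,z+3 [[0.0573, 0.0599], [0.0566, 0.0604], [0.0559, 0.061]]
top0 red px 403.87 162.0 19 zdepth 0.03 jig@z-3,z,z+3 [[0.0817, 0.0303], [0.0809, 0.031], [0.0801, 0.0316]]
t1 yel px 402.7 170.39 24 zdepth 0.031 jig@z-3,z,z+3 [[0.0573, 0.0315], [0.0566, 0.0322], [0.0559, 0.0328]]
t1 red px 403.93 161.56 16 zdepth 0.0284 jig@z-3,z,z+3 [[0.0829, 0.0304], [0.0821, 0.031], [0.0813, 0.0317]]
side0 yel px 355.19 259.22 14 zdepth 0.0315 jig@z-3,z,z+3 [[0.0547, 0.0641], [0.0553, 0.0603], [0.056, 0.0566]]
side0 red px 361.81 269.15 19 zdepth 0.028 jig@z-3,z,z+3 [[0.0774, 0.0377], [0.078, 0.0341], [0.0785, 0.0305]]
s1 yel px 352.54 265.86 15 zdepth 0.0306 jig@z-3,z,z+3 [[0.0536, 0.036], [0.0543, 0.0323], [0.055, 0.0287]]
s1 red px 361.79 269.14 19 zdepth 0.0285 jig@z-3,z,z+3 [[0.0774, 0.0378], [0.0779, 0.0341], [0.0785, 0.0305]]
```

Request:
{"method": "move_arm", "body": {
  "jaw": [0,0,0,0],
  "travel": [
    [0,0,0],
    [0,0,0],
    [0,0,0],
    [0,0,0]
  ],
  "rotation": [
    [0,0,0.03],
    [0,0,0.03],
    [0,0,0.03],
    [0,0,0.03]
  ]
}}

```text
time_s: 4.37
ee_pos: [0.5085, -0.352, 0.0341]
tool_rot: [-3.141, 0.007, 1.024]
force: [-11.3, -9.0, 11.1]
width: 0.148
gripper_force: 42.6
```

Request:
{"method": "move_arm", "body": {
  "jaw": [0.05,0.05,0.05,0.05,0.05,0.05,0.05,0.05],
  "travel": [
    [0,0,0],
    [0,0,0],
    [0,0,0],
    [0,0,-0.02],
    [0,0,-0.05],
    [0,0,-0.09],
    [0,0,-0.13],
    [0,0,-0.13]
  ],
  "rotation": [
    [0,0,0],
    [0,0,0],
    [0,0,0],
    [0,0,0],
    [0,0,0],
    [0,0,0],
    [0,0,0],
    [0,0,0]
  ]
}}

```text
time_s: 5.03
ee_pos: [0.5162, -0.3514, 0.1703]
tool_rot: [3.126, 0.001, 1.024]
force: [2.2, -1.3, 0.8]
width: 0.589
gripper_force: 0.0
```

```bash
python3 -c "
from h import *
go([.4417,.3161,.15],.0)
snap('side','s2');snap('top','t2');marks('t2','top');marks('s2','side')"
```

```text
t 5.0333 ee [ 0.5162 -0.3514  0.1703] rpy [3.1264e+00 1.2000e-03 1.0235e+00] q [-6.660e-01  4.160e-01  1.496e+00  1.000e-03  1.215e+00 -1.190e-01] F [ 2.2 -1.3  0.8] M [-0.02 -0.06 -0.03] w 0.5892240714579597 0.0
shift [ 0.5313 -0.4112  0.0134] rot [ 0.0145 -0.0066  1.0235]
t2 yel px 402.79 170.62 25 zdepth 0.0325 jig@z-3,z,z+3 [[0.0568, 0.0312], [0.056, 0.0318], [0.0553, 0.0325]]
t2 red px 403.92 161.47 16 zdepth 0.0282 jig@z-3,z,z+3 [[0.0831, 0.0304], [0.0823, 0.0311], [0.0815, 0.0317]]
s2 yel px 352.82 266.09 18 zdepth 0.0325 jig@z-3,z,z+3 [[0.0545, 0.0352], [0.0552, 0.0316], [0.0558, 0.028]]
s2 red px 361.79 269.14 20 zdepth 0.0274 jig@z-3,z,z+3 [[0.0774, 0.0378], [0.0779, 0.0342], [0.0785, 0.0305]]
```

```bash
python3 -c "
from h import *
go([.4236,.3246,.12],2.70)
D=np.load('pics/t2.npy');p,d=snap('top','t3')
# batten from depth
P=np.array([atd('top',u,v,d) for u in range(155,205) for v in range(212,260)])
m=P[:,2]>.007;print(m.sum())
np.set_printoptions(linewidth=220)
for v in range(214,262,3): print(v,[int(1000*atd('top',u,v,d)[2]) for u in range(150,206,3)])
for q in([.4236,.3246,.01],[.441,.361,.0],[.407,.288,0]):print(proj('top',q))
o=cv2.resize(p[205:265,140:220,::-1],None,fx=9,fy=9,interpolation=cv2.INTER_CUBIC);cv2.imwrite('pics/c4.png',o)"
```

```text
t 5.1333 ee [ 0.5131 -0.3491  0.1643] rpy [3.1360e+00 2.0000e-04 1.0235e+00] q [-0.666  0.421  1.504  0.     1.212 -0.119] F [-0.4  0.9 -1.4] M [-0.08  0.01  0.04] w 0.5850687684167244 0.0
shift [ 0.5287 -0.4273  0.0419] rot [ 0.004   0.0048 -1.6765]
452
214 [0, -2, -2, 0, 0, 3, -1, 0, 0, -1, 0, 0, 0, 2, 0, 0, 2, -1, 1]
217 [-1, 0, 0, 3, -1, 0, 0, 0, 2, -1, -3, 0, 0, 0, 0, 2, 0, 1, 2]
220 [0, 0, 1, 0, -1, 0, 0, 0, 0, 1, 14, 10, 1, 1, 0, 1, 0, 0, 1]
223 [2, 0, -1, 0, 0, -1, -2, -2, 1, 0, 13, 15, 14, 12, 0, 1, 1, 2, 1]
226 [0, 0, 1, 2, 2, 2, 0, 0, 0, 15, 13, 12, 12, 9, 2, 0, 1, 0, -2]
229 [-1, -1, 0, 0, 3, 0, 0, 1, 0, 11, 10, 12, 14, 0, 1, 0, -4, 0, 0]
232 [0, 0, 0, 0, -2, 0, 2, 0, 13, 14, 12, 13, 12, -1, -2, 5, -1, -1, -1]
235 [0, 0, 1, 1, -1, 0, 1, 4, 12, 10, 15, 12, 1, 0, 2, 0, -1, 2, 2]
238 [0, 3, -1, -2, 2, 0, 0, 14, 11, 12, 13, 14, 0, 0, 0, 0, 0, 0, -3]
241 [0, 3, 1, 0, 1, 1, 0, 15, 11, 10, 9, 3, 0, 0, -2, -1, 0, 0, 2]
244 [0, 0, 0, 0, 0, -1, 12, 10, 13, 11, 13, -1, 0, 1, 0, -1, 1, 0, 3]
247 [0, 0, -1, 0, 0, 0, 2, 2, 10, 12, 4, 1, -2, 4, 2, 0, 0, 3, -2]
250 [25, 28, 27, 2, 3, 0, 2, 0, 0, 0, 3, 0, 0, 0, 2, 0, -4, 0, -3]
253 [0, 26, 27, 25, 25, 0, -1, 0, 0, 3, -1, -2, 0, 1, 0, 1, 0, 0, -3]
256 [0, 0, 3, 2, 23, 23, 24, 0, 1, -1, 1, -2, 0, 0, 1, -1, 1, 5, -2]
259 [0, 0, -1, 1, 0, 3, 25, 969, 20, 1, 0, -4, 0, 1, 3, -1, -1, -1, -1]
(np.float64(176.08498191751815), np.float64(241.0447905113125))
(np.float64(163.51320925227466), np.float64(234.6218226838251))
(np.float64(191.5517018638982), np.float64(247.18051894364126))
```

View pics/c4.png

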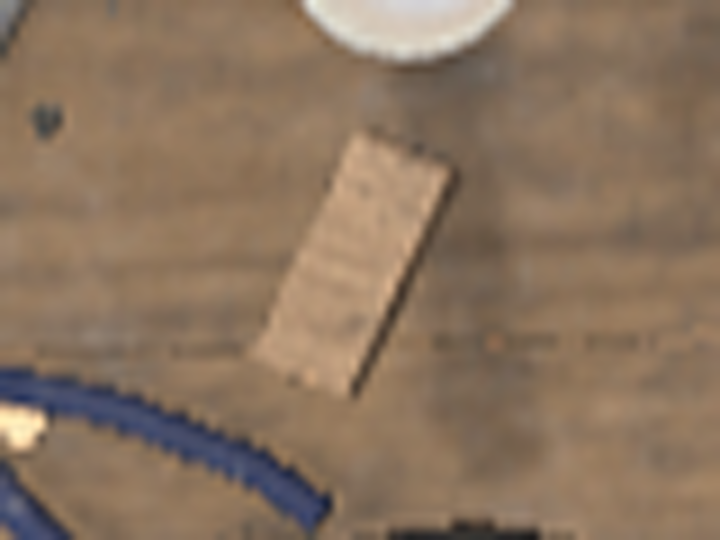

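Request:
{"method": "move_arm", "body": {
  "jaw": [0.045,0.045,0.045,0.045,0.045,0.045,0.045,0.045],
  "travel": [
    [0.031,-0.025,0],
    [0.062,-0.05,0],
    [0.093,-0.075,0],
    [0.124,-0.1,0],
    [0.155,-0.125,0],
    [0.186,-0.15,0],
    [0.217,-0.175,0],
    [0.248,-0.2,0]
  ],
  "rotation": [
    [0,0,-0.11],
    [0,0,-0.22],
    [0,0,-0.33],
    [0,0,-0.44],
    [0,0,-0.55],
    [0,0,-0.66],
    [0,0,-0.77],
    [0,0,-0.88]
  ]
}}

```text
time_s: 5.85
ee_pos: [0.4676, -0.0305, 0.1598]
tool_rot: [-3.138, -0.002, 1.908]
force: [1.0, -0.0, 0.6]
width: 0.528
gripper_force: 0.0
```

```bash
python3 -c "
from h import *
q=np.array([atz('top',140+x/9-.44,205+y/9-.44,.012)[:2] for x,y in((358,130),(456,172),(346,394),(252,355))])
print(q.mean(0),[np.arctan2(*(a-b)[::-1]) for a,b in((q[0],q[3]),(q[1],q[2]))],np.linalg.norm(q[0]-q[3]),np.linalg.norm(q[0]-q[1]))
go([.4236,.3246,.12],2.70)"
```

```text
[0.44216408 0.31739125] [np.float64(-0.4223241079168635), np.float64(-0.44659132077463154)] 0.06943704174604304 0.03086774028898517
t 5.85 ee [ 0.4676 -0.0305  0.1598] rpy [-3.1379e+00 -2.4000e-03  1.9079e+00] q [-0.156  0.234  1.819  0.     1.093 -0.493] F [ 1.  -0.   0.6] M [ 0.02 -0.05  0.01] w 0.5277710532198013 0.0
shift [0.3496 0.0761 0.0404] rot [-0.0026 -0.0037 -0.7921]
```

Request:
{"method": "move_arm", "body": {
  "jaw": [0.045,0.045,0.045,0.045,0.045,0.045,0.045,0.045],
  "travel": [
    [0.04,0.008,0],
    [0.08,0.016,0],
    [0.12,0.025,0],
    [0.16,0.034,0],
    [0.2,0.043,0],
    [0.24,0.052,0.01],
    [0.28,0.061,0.02],
    [0.32,0.069,0.03]
  ],
  "rotation": [
    [0,0,-0.11],
    [0,0,-0.22],
    [0,0,-0.33],
    [0,0,-0.44],
    [0,0,-0.55],
    [0,0,-0.66],
    [0,0,-0.77],
    [0,0,-0.8]
  ]
}}

```text
time_s: 6.52
ee_pos: [0.429, 0.2925, 0.13]
tool_rot: [-3.139, -0.002, 2.708]
force: [1.7, -0.7, 0.2]
width: 0.526
gripper_force: 0.0
```

```bash
python3 -c "
from h import *
go([.424,.3255,.02],2.706)"
```

```text
t 6.5167 ee [0.429  0.2925 0.13  ] rpy [-3.1389e+00 -2.0000e-03  2.7082e+00] q [ 0.517  0.333  1.758  0.     1.054 -0.621] F [ 1.7 -0.7  0.2] M [ 0.03 -0.04 -0.03] w 0.5258525104508694 0.0
shift [0.0182 0.0282 0.11  ] rot [-0.0027 -0.002   0.0022]
```

Slide across, settle, then descend to z≈0.02.

Request:
{"method": "move_arm", "body": {
  "jaw": [0.045,0.045,0.045,0.045,0.045,0.045,0.045],
  "travel": [
    [0.018,0.028,0],
    [0.018,0.028,0.02],
    [0.018,0.028,0.05],
    [0.018,0.028,0.08],
    [0.018,0.028,0.105],
    [0.018,0.028,0.11],
    [0.018,0.028,0.11]
  ],
  "rotation": [
    [0,0,0],
    [0,0,0],
    [0,0,0],
    [0,0,0],
    [0,0,0],
    [0,0,0],
    [0,0,0]
  ]
}}

```text
time_s: 7.1
ee_pos: [0.4236, 0.3223, 0.019]
tool_rot: [-3.135, -0.005, 2.703]
force: [0.3, 0.4, 0.3]
width: 0.529
gripper_force: 0.0
```

```bash
python3 -c "
from h import *
go([.424,.3255,.003],2.706)"
```

```text
t 7.1 ee [0.4236 0.3223 0.019 ] rpy [-3.1347 -0.0045  2.703 ] q [ 0.571  0.502  1.84   0.     0.808 -0.561] F [0.3 0.4 0.3] M [0.   0.02 0.01] w 0.5286409445429503 0.0
shift [0.0009 0.0032 0.016 ] rot [-0.0069 -0.0045 -0.003 ]
```

Request:
{"method": "move_arm", "body": {
  "jaw": [0.045,0.045,0.045,0,0,0,0,0],
  "travel": [
    [0,0.001,0.008],
    [0,0.001,0.016],
    [0,0.001,0.016],
    [0,0.001,0.016],
    [0,0.001,0.016],
    [0,0.001,0.016],
    [0,0.001,0.016],
    [0,0.001,0.016]
  ],
  "rotation": [
    [0,0,0],
    [0,0,0],
    [0,0,0],
    [0,0,0],
    [0,0,0],
    [0,0,0],
    [0,0,0],
    [0,0,0]
  ],
  "force": 50
}}

```text
time_s: 7.77
ee_pos: [0.4276, 0.3251, 0.007]
tool_rot: [3.14, 0.001, 2.703]
force: [-1.0, -0.3, 4.8]
width: 0.33
gripper_force: 49.8
```

```bash
python3 -c "
from h import *
go([.424,.3255,.003],2.706)"
```

```text
t 7.7667 ee [0.4276 0.3251 0.007 ] rpy [3.1402e+00 1.0000e-03 2.7028e+00] q [ 0.572  0.522  1.847 -0.     0.771 -0.56 ] F [-1.  -0.3  4.8] M [-0.09  0.07  0.  ] w 0.329636119953972 49.83153820037842
shift [ 0.0034 -0.0012  0.004 ] rot [ 0.0014  0.001  -0.0032]
```

```bash
python3 -c "
from h import *
p=cv2.imread('pics/t2.png').astype(int);D=np.load('pics/t2.npy')
m=((p[...,0]-p[...,2])>60)&((p[...,0]-p[...,1])>35)
V,U=np.where(m[150:215,370:430]);V+=150;U+=370
for z in(.034,.037):
    J=np.array([jig(atz('top',u,v,z)) for u,v in zip(U,V)])
    print(z,len(J),np.percentile(J,[1,50,99],axis=0).round(4).tolist(),cv2.minAreaRect(J.astype(np.float32)))
P=np.array([atd('top',u,v,D) for u in range(375,425) for v in range(165,212)]);J=np.array([jig(w) for w in P])
q=J[(P[:,2]>.033)];print(len(q),np.percentile(q,[2,50,98],axis=0).round(4).tolist())
q=J[(P[:,2]>.02)];print(len(q),np.percentile(q,[1,50,99],axis=0).round(4).tolist())
a=cv2.imread('pics/t2.png')[160:215,370:425];b=cv2.imread('pics/s2.png')[235:275,310:350]
o=np.zeros((450,800,3),np.uint8);o[:440,:440]=cv2.resize(a,(440,440),interpolation=cv2.INTER_CUBIC);o[:350,445:795]=cv2.resize(b,(350,350),interpolation=cv2.INTER_CUBIC);cv2.imwrite('pics/c5.png',o)
"
```

```text
0.034 342 [[-0.0149, 0.007], [0.0101, 0.0321], [0.032, 0.0572]] ((0.00792555883526802, 0.03217677026987076), (0.051055070012807846, 0.050649337470531464), 88.36762237548828)
0.037 342 [[-0.0154, 0.0077], [0.0095, 0.0327], [0.0314, 0.0578]] ((0.007367521524429321, 0.03282969444990158), (0.05089142546057701, 0.05048698931932449), 88.36762237548828)Traceback (most recent call last):
  File "<string>", line 9, in <module>
    P=np.array([atd('top',u,v,D) for u in range(375,425) for v in range(165,212)]);J=np.array([jig(w) for w in P])
                ~~~^^^^^^^^^^^^^
  File "h.py", line 15, in atd
    t,d=ray(n,u,v); return t+d*D[int(round(v)),int(round(u))]
        ~~~^^^^^^^
  File "h.py", line 9, in ray
    K,k1,t,r=cam(n); d=np.array([(u-K[0,2])/K[0,0],(v-K[1,2])/K[1,1]]); s=d.copy()
             ~~~^^^
  File "h.py", line 5, in cam
    c=calibration(n); K=np.array(c["camera_matrix"]); r=np.array(c["rotation"])
ValueError: time passes only in moves, steps and waits
```

Request:
{"method": "move_arm", "body": {
  "jaw": [0,0,0,0],
  "travel": [
    [0,0,-0.03],
    [0,0,-0.07],
    [0,0,-0.11],
    [0,0,-0.11]
  ],
  "rotation": [
    [0,0,0],
    [0,0,0],
    [0,0,0],
    [0,0,0]
  ]
}}

```text
time_s: 8.1
ee_pos: [0.4315, 0.3278, 0.1233]
tool_rot: [3.13, 0.007, 2.703]
force: [2.0, 1.2, -0.3]
width: 0.333
gripper_force: 49.5
```

```bash
python3 -c "
from h import *
go([.4569,-.2352,.09],np.pi-.2026)"
```

```text
t 8.1 ee [0.4315 0.3278 0.1233] rpy [3.1298 0.0073 2.7029] q [ 0.572  0.361  1.732  0.     1.034 -0.56 ] F [ 2.   1.2 -0.3] M [ 0.03 -0.08 -0.03] w 0.3332580199785725 49.499014019966125
shift [-0.2619 -0.4992  0.0293] rot [ 0.0108  0.0087 -0.2361]
```

Request:
{"method": "move_arm", "body": {
  "jaw": [0,0,0,0,0,0,0,0],
  "travel": [
    [-0.018,-0.035,0],
    [-0.036,-0.07,0],
    [-0.054,-0.105,0],
    [-0.072,-0.14,0],
    [-0.09,-0.175,0],
    [-0.108,-0.21,0],
    [-0.126,-0.245,0],
    [-0.144,-0.28,0]
  ],
  "rotation": [
    [0,0,-0.03],
    [0,0,-0.06],
    [0,0,-0.09],
    [0,0,-0.12],
    [0,0,-0.15],
    [0,0,-0.18],
    [0,0,-0.21],
    [0,0,-0.235]
  ]
}}

```text
time_s: 8.77
ee_pos: [0.4381, 0.0084, 0.1162]
tool_rot: [3.141, 0.001, 2.94]
force: [0.8, 0.1, -0.1]
width: 0.325
gripper_force: 49.5
```

```bash
python3 -c "
from h import *
go([.4569,-.2352,.09],np.pi-.2026)"
```

```text
t 8.7667 ee [0.4381 0.0084 0.1162] rpy [3.1415e+00 6.0000e-04 2.9396e+00] q [-0.077  0.251  1.941  0.     0.95  -1.446] F [ 0.8  0.1 -0.1] M [ 0.02 -0.01  0.03] w 0.32532583776767615 49.5231556892395
shift [-0.0673 -0.2349  0.0262] rot [0.0001 0.0006 0.0006]
```

Request:
{"method": "move_arm", "body": {
  "jaw": [0,0,0,0,0,0,0,0],
  "travel": [
    [-0.01,-0.035,0],
    [-0.02,-0.07,0],
    [-0.03,-0.105,0],
    [-0.04,-0.14,0],
    [-0.05,-0.175,0.005],
    [-0.06,-0.21,0.015],
    [-0.067,-0.233,0.026],
    [-0.067,-0.233,0.04]
  ],
  "rotation": [
    [0,0,0],
    [0,0,0],
    [0,0,0],
    [0,0,0],
    [0,0,0],
    [0,0,0],
    [0,0,0],
    [0,0,0]
  ]
}}

```text
time_s: 9.43
ee_pos: [0.4595, -0.2378, 0.0766]
tool_rot: [-3.138, 0.006, 2.934]
force: [0.7, -0.2, -1.5]
width: 0.33
gripper_force: 49.6
```

Request:
{"method": "move_arm", "body": {
  "jaw": [0,0,0],
  "travel": [
    [0,0,0],
    [0,0,0],
    [0,0,0]
  ],
  "rotation": [
    [0,0,0],
    [0,0,0],
    [0,0,0]
  ]
}}

```text
time_s: 9.68
ee_pos: [0.4565, -0.2308, 0.0763]
tool_rot: [3.141, -0.001, 2.938]
force: [0.3, -0.2, -0.3]
width: 0.328
gripper_force: 49.6
```

```bash
python3 -c "
from h import *
go([.4569,-.2352,.0185],np.pi-.2026)"
```

```text
t 9.6833 ee [ 0.4565 -0.2308  0.0763] rpy [ 3.1411e+00 -7.0000e-04  2.9383e+00] q [-0.551  0.394  1.837  0.     0.911 -1.918] F [ 0.3 -0.2 -0.3] M [-0.02 -0.02  0.01] w 0.3283892313351408 49.550530314445496
shift [-0.0013 -0.0043  0.0578] rot [ 0.0005 -0.0007 -0.0007]
```

Request:
{"method": "move_arm", "body": {
  "jaw": [0,0,0,0,0,0,0],
  "travel": [
    [-0.001,-0.004,0.015],
    [-0.001,-0.004,0.03],
    [-0.001,-0.004,0.042],
    [-0.001,-0.004,0.052],
    [-0.001,-0.004,0.057],
    [-0.001,-0.004,0.057],
    [-0.001,-0.004,0.057]
  ],
  "rotation": [
    [0,0,0],
    [0,0,0],
    [0,0,0],
    [0,0,0],
    [0,0,0],
    [0,0,0],
    [0,0,0]
  ]
}}

```text
time_s: 10.27
ee_pos: [0.4573, -0.2353, 0.0194]
tool_rot: [-3.142, 0.0, 2.939]
force: [0.0, -0.2, 0.3]
width: 0.326
gripper_force: 49.6
```

```bash
python3 -c "
from h import *
go([.4569,-.2352,.017],np.pi-.2026)
print(jig(sense()['ee_pos']))
snap('top','t4');snap('side','s4')
marks('t4','top')
a=cv2.imread('pics/t4.png')[165:235,355:425];b=cv2.imread('pics/s4.png')[220:290,285:355]
o=np.zeros((400,800,3),np.uint8);o[:,:400]=cv2.resize(a,(400,400),interpolation=cv2.INTER_CUBIC);o[:,400:]=cv2.resize(b,(400,400),interpolation=cv2.INTER_CUBIC);cv2.imwrite('pics/c5.png',o)
"
```

```text
t 10.2667 ee [ 0.4573 -0.2353  0.0194] rpy [-3.1415e+00  2.0000e-04  2.9386e+00] q [-0.557  0.482  1.886  0.     0.773 -1.925] F [ 0.  -0.2  0.3] M [-0.02 -0.01  0.01] w 0.3261437534357846 49.550514221191406
shift [0.0004 0.0001 0.0024] rot [-0.0001  0.0002 -0.0004]
[-0.08108508  0.03188753]
t4 yel px 402.8 170.58 25 zdepth 0.0311 jig@z-3,z,z+3 [[0.0569, 0.0312], [0.0561, 0.0318], [0.0554, 0.0325]]
t4 red px 403.93 161.49 16 zdepth 0.0285 jig@z-3,z,z+3 [[0.0831, 0.0304], [0.0823, 0.031], [0.0815, 0.0317]]
```

View pics/c5.png

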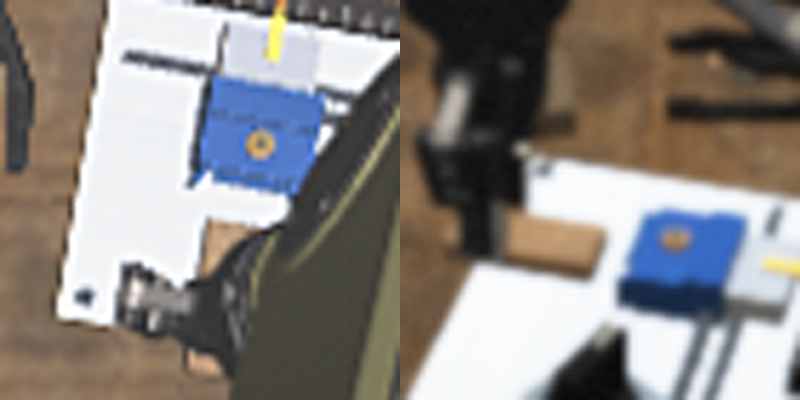

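```bash
python3 -c "
from h import *
T=lambda x,y:(355+x/5.714-.4,165+y/5.714-.4)
S=lambda x,y:(285+(x-400)/5.714-.4,220+y/5.714-.4)
for n,f,p,z in(('top',T,(208,220),.0245),('top',T,(190,357),.0245),('top',T,(202,162),.037),('top',T,(213,76),.037),('top',T,(300,193),.037),('top',T,(327,100),.037),('top',T,(260,144),.037),
 ('side',S,(583,262),.0245),('side',S,(607,226),.0245),('side',S,(621,278),.037),('side',S,(645,212),.037),('side',S,(725,290),.037),('side',S,(675,238),.037)):
  print(n,p,jig(atz(n,*f(*p),z)).round(4))
"
```

```text
top (208, 220) [-0.032   0.0473]
top (190, 357) [-0.0945  0.0458]
top (202, 162) [-0.0085  0.0565]
top (213, 76) [0.031  0.0577]
top (300, 193) [-0.0143  0.0112]
top (327, 100) [0.0295 0.0055]
top (260, 144) [0.0043 0.0322]
side (583, 262) [-0.0361  0.0192]
side (607, 226) [-0.0326  0.0468]
side (621, 278) [-0.0129 -0.0018]
side (645, 212) [-0.0145  0.0457]
side (725, 290) [0.0326 0.0021]
side (675, 238) [0.0031 0.0311]
```

Request:
{"method": "move_arm", "body": {
  "jaw": [0,0,0,0,0,0,0,0],
  "travel": [
    [0,0,0.0015],
    [0,0,0.0025],
    [-0.003,0,0.0025],
    [-0.007,0,0.0025],
    [-0.011,0,0.0025],
    [-0.015,0,0.0025],
    [-0.019,0,0.0025],
    [-0.019,0,0.0025]
  ],
  "rotation": [
    [0,0,0],
    [0,0,0],
    [0,0,0],
    [0,0,0],
    [0,0,0],
    [0,0,0],
    [0,0,0],
    [0,0,0]
  ],
  "force": 70
}}

```text
time_s: 11.03
ee_pos: [0.4757, -0.2396, 0.0171]
tool_rot: [-3.141, -0.0, 2.938]
force: [-0.8, 0.7, 5.9]
width: 0.318
gripper_force: 71.7
```

```bash
python3 -c "
from h import *
go([.4569,-.2352,.017],np.pi-.2026)
s=sense();print(jig(s['ee_pos']),s['force'][:2]@ex,s['force'][:2]@ey)"
```

```text
t 11.0333 ee [ 0.4757 -0.2396  0.0171] rpy [-3.1415 -0.      2.9378] q [-0.546  0.502  1.848 -0.     0.791 -1.913] F [-0.8  0.7  5.9] M [0.14 0.26 0.03] w 0.31814144739411143 71.70312881469727
shift [0.0193 0.0005 0.0001] rot [-0.0001 -0.     -0.0012]
[-0.06220176  0.03141484] -0.9590559462393938 0.5459415118826848
```

Request:
{"method": "move_arm", "body": {
  "jaw": [0,0,0,0,0,0],
  "travel": [
    [-0.003,0.0005,0],
    [-0.006,0.0005,0],
    [-0.009,0.0005,0],
    [-0.012,0.0005,0],
    [-0.014,0.0005,0],
    [-0.014,0.0005,0]
  ],
  "rotation": [
    [0,0,0],
    [0,0,0],
    [0,0,0],
    [0,0,0],
    [0,0,0],
    [0,0,0]
  ]
}}

```text
time_s: 11.53
ee_pos: [0.4881, -0.2413, 0.0171]
tool_rot: [3.141, -0.003, 2.938]
force: [-4.4, 1.0, 8.0]
width: 0.32
gripper_force: 72.0
```

```bash
cat > st.py <<'E'
from h import *
s=sense();print(s['time_s'],"jig",jig(s['ee_pos']).round(4),"z",s['ee_pos'][2].round(4),"yaw",(s['tool_rot'][2]-2.939).round(4),"Fx,Fy,Fz",round(s['force'][:2]@ex,1),round(s['force'][:2]@ey,1),round(s['force'][2],1),s['gripper_force'])
E
python3 st.py
```

```text
11.5333 jig [-0.0497  0.0322] z 0.0171 yaw -0.0011 Fx,Fy,Fz -4.5 0.1 8.0 72.019704580307
```

Request:
{"method": "move_arm", "body": {
  "jaw": [0,0,0,0],
  "travel": [
    [-0.001,0,0],
    [-0.002,0,0],
    [-0.003,0,0],
    [-0.003,0,0]
  ],
  "rotation": [
    [0,0,0],
    [0,0,0],
    [0,0,0],
    [0,0,0]
  ]
}}

```text
time_s: 11.87
ee_pos: [0.4904, -0.2418, 0.0171]
tool_rot: [3.141, -0.003, 2.938]
force: [-5.5, 0.9, 8.3]
width: 0.321
gripper_force: 72.1
```

```bash
python3 st.py
```

```text
11.8667 jig [-0.0474  0.0323] z 0.0171 yaw -0.001 Fx,Fy,Fz -5.6 -0.2 8.3 72.12692856788635
```

Request:
{"method": "move_arm", "body": {
  "jaw": [0,0,0,0,0],
  "travel": [
    [-0.001,0,0],
    [-0.002,0,0],
    [-0.003,0,0],
    [-0.004,0,0],
    [-0.004,0,0]
  ],
  "rotation": [
    [0,0,0],
    [0,0,0],
    [0,0,0],
    [0,0,0],
    [0,0,0]
  ]
}}

```text
time_s: 12.28
ee_pos: [0.4933, -0.2423, 0.0171]
tool_rot: [3.141, -0.005, 2.938]
force: [-8.1, 0.9, 10.7]
width: 0.319
gripper_force: 72.3
```

```bash
python3 st.py
```

```text
12.2833 jig [-0.0444  0.0323] z 0.0171 yaw -0.0008 Fx,Fy,Fz -8.1 -0.8 10.7 72.34267115592957
```

Request:
{"method": "move_arm", "body": {
  "jaw": [0,0,0,0],
  "travel": [
    [-0.001,0,0],
    [-0.002,0,0],
    [-0.002,0,0],
    [-0.002,0,0]
  ],
  "rotation": [
    [0,0,0],
    [0,0,0],
    [0,0,0],
    [0,0,0]
  ]
}}

```text
time_s: 12.62
ee_pos: [0.4933, -0.2423, 0.0171]
tool_rot: [3.141, -0.009, 2.939]
force: [-10.3, -0.4, 14.7]
width: 0.314
gripper_force: 72.7
```

```bash
python3 st.py
```

```text
12.6167 jig [-0.0444  0.0323] z 0.0171 yaw -0.0004 Fx,Fy,Fz -10.0 -2.5 14.7 72.72944927215576
```

Request:
{"method": "move_arm", "body": {
  "jaw": [0,0,0,0],
  "travel": [
    [-0.001,0,0],
    [-0.002,0,0],
    [-0.002,0,0],
    [-0.002,0,0]
  ],
  "rotation": [
    [0,0,0],
    [0,0,0],
    [0,0,0],
    [0,0,0]
  ]
}}

```text
time_s: 12.95
ee_pos: [0.4934, -0.2423, 0.017]
tool_rot: [3.141, -0.012, 2.939]
force: [-15.5, 0.2, 17.2]
width: 0.315
gripper_force: 73.1
```

```bash
python3 st.py
```

```text
12.95 jig [-0.0444  0.0324] z 0.017 yaw -0.0001 Fx,Fy,Fz -15.2 -2.9 17.2 73.1153154373169
```

```bash
python3 -c "
from h import *
snap('top','t5');snap('side','s5')
marks('t5','top');marks('s5','side')
a=cv2.imread('pics/t5.png')[165:235,355:425];b=cv2.imread('pics/s5.png')[220:290,285:355]
o=np.zeros((400,800,3),np.uint8);o[:,:400]=cv2.resize(a,(400,400),interpolation=cv2.INTER_CUBIC);o[:,400:]=cv2.resize(b,(400,400),interpolation=cv2.INTER_CUBIC);cv2.imwrite('pics/c6.png',o)
"
```

```text
t5 yel px 402.8 170.58 25 zdepth 0.0318 jig@z-3,z,z+3 [[0.0569, 0.0312], [0.0562, 0.0318], [0.0554, 0.0325]]
t5 red px 403.92 161.49 17 zdepth 0.0285 jig@z-3,z,z+3 [[0.083, 0.0304], [0.0823, 0.0311], [0.0815, 0.0317]]
s5 yel px 352.79 266.13 17 zdepth 0.0311 jig@z-3,z,z+3 [[0.0545, 0.0351], [0.0551, 0.0314], [0.0558, 0.0278]]
s5 red px 361.8 269.14 19 zdepth 0.0277 jig@z-3,z,z+3 [[0.0774, 0.0378], [0.0779, 0.0342], [0.0785, 0.0306]]
```

View pics/c6.png

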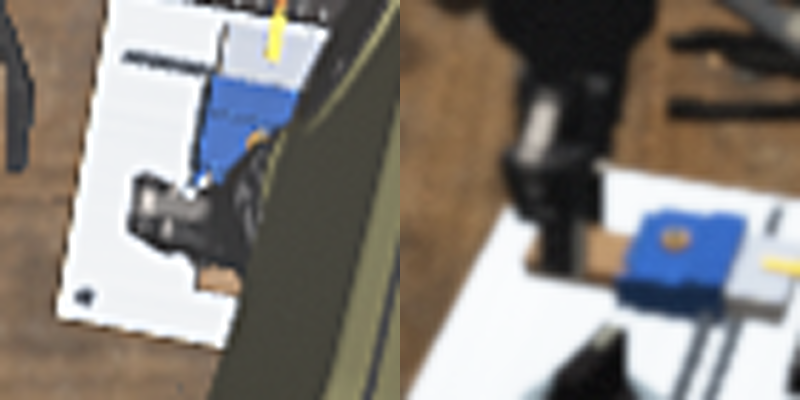

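```bash
python3 -c "
from h import *
T=lambda x,y:(355+x/5.714-.4,165+y/5.714-.4)
S=lambda x,y:(285+(x-400)/5.714-.4,220+y/5.714-.4)
for n,f,p,z in(('top',T,(197,288),.022),('top',T,(240,297),.022),('top',T,(190,357),.0245),('top',T,(183,190),.037),
 ('side',S,(528,270),.01),('side',S,(528,250),.022),('side',S,(538,232),.022),('side',S,(617,300),.022),('side',S,(617,285),.037)):
  print(n,p,jig(atz(n,*f(*p),z)).round(4))
p=cv2.imread('pics/t5.png').astype(int);print(p[205:226,392:396].tolist() and [(v,p[v,393].tolist(),p[v,390].tolist()) for v in range(211,220)])
p=cv2.imread('pics/t4.png').astype(int);print([(v,p[v,389].tolist()) for v in range(222,232)])
"
```

```text
top (197, 288) [-0.063  0.047]
top (240, 297) [-0.0635  0.0272]
top (190, 357) [-0.0945  0.0458]
top (183, 190) [-0.0225  0.0629]
side (528, 270) [-0.0636  0.0244]
side (528, 250) [-0.0632  0.0239]
side (538, 232) [-0.0626  0.0375]
side (617, 300) [-0.0154  0.0009]
side (617, 285) [-0.0133 -0.0068]
[(211, [62, 65, 69], [84, 85, 89]), (212, [113, 138, 164], [103, 125, 152]), (213, [132, 163, 196], [117, 150, 187]), (214, [123, 154, 186], [113, 147, 185]), (215, [111, 148, 185], [104, 128, 155]), (216, [195, 197, 207], [245, 238, 232]), (217, [254, 248, 242], [253, 251, 249]), (218, [249, 248, 246], [246, 244, 242]), (219, [246, 244, 242], [244, 242, 240])]
[(222, [59, 59, 60]), (223, [58, 56, 57]), (224, [56, 55, 55]), (225, [55, 51, 50]), (226, [68, 73, 80]), (227, [109, 134, 162]), (228, [132, 164, 201]), (229, [117, 145, 177]), (230, [95, 117, 140]), (231, [88, 107, 128])]
```

Request:
{"method": "move_arm", "body": {
  "jaw": [0,0,0,0,0,0],
  "travel": [
    [-0.001,0.001,-0.001],
    [-0.002,0.001,-0.002],
    [-0.003,0.001,-0.002],
    [-0.003,0.001,-0.002],
    [-0.003,0.001,-0.002],
    [-0.003,0.001,-0.002]
  ],
  "rotation": [
    [0,0,0],
    [0,0,0],
    [0,0,0],
    [0,0,0],
    [0,0,0],
    [0,0,0]
  ]
}}

```text
time_s: 13.55
ee_pos: [0.499, -0.2428, 0.0176]
tool_rot: [3.141, -0.008, 2.938]
force: [-7.2, -1.4, 0.9]
width: 0.316
gripper_force: 71.1
```

```bash
python3 st.py
```

```text
13.55 jig [-0.0387  0.033 ] z 0.0176 yaw -0.0011 Fx,Fy,Fz -6.8 -2.8 0.9 71.09417080879211
```

Request:
{"method": "move_arm", "body": {
  "jaw": [0,0,0,0,0],
  "travel": [
    [-0.001,0,0],
    [-0.002,0,0],
    [-0.002,0,0],
    [-0.002,0,0],
    [-0.002,0,0]
  ],
  "rotation": [
    [0,0,0],
    [0,0,0],
    [0,0,0],
    [0,0,0],
    [0,0,0]
  ]
}}

```text
time_s: 13.97
ee_pos: [0.5006, -0.2431, 0.0175]
tool_rot: [3.141, -0.009, 2.938]
force: [-6.9, -1.6, 1.1]
width: 0.315
gripper_force: 71.1
```

```bash
python3 st.py
```

```text
13.9667 jig [-0.0371  0.033 ] z 0.0175 yaw -0.0011 Fx,Fy,Fz -6.4 -3.0 1.1 71.13590598106384
```

Request:
{"method": "move_arm", "body": {
  "jaw": [0,0,0,0,0],
  "travel": [
    [-0.001,0,-0.0005],
    [-0.002,0,-0.0005],
    [-0.002,0,-0.0005],
    [-0.002,0,-0.0005],
    [-0.002,0,-0.0005]
  ],
  "rotation": [
    [0,0,0],
    [0,0,0],
    [0,0,0],
    [0,0,0],
    [0,0,0]
  ]
}}

```text
time_s: 14.38
ee_pos: [0.5013, -0.2431, 0.0176]
tool_rot: [3.14, -0.011, 2.938]
force: [-9.8, -2.3, 0.2]
width: 0.314
gripper_force: 71.1
```

```bash
python3 st.py
```

```text
14.3833 jig [-0.0364  0.0331] z 0.0176 yaw -0.001 Fx,Fy,Fz -9.1 -4.2 0.2 71.13614201545715
```

Request:
{"method": "move_arm", "body": {
  "jaw": [0,0,0,0,0],
  "travel": [
    [0,-0.0015,0],
    [-0.001,-0.0015,0],
    [-0.002,-0.0015,0],
    [-0.002,-0.0015,0],
    [-0.002,-0.0015,0]
  ],
  "rotation": [
    [0,0,0],
    [0,0,0],
    [0,0,0],
    [0,0,0],
    [0,0,0]
  ]
}}

```text
time_s: 14.8
ee_pos: [0.5013, -0.2434, 0.0173]
tool_rot: [3.138, -0.015, 2.938]
force: [-11.5, 1.7, 2.3]
width: 0.32
gripper_force: 71.4
```

```bash
python3 st.py
```

```text
14.8 jig [-0.0364  0.0329] z 0.0173 yaw -0.0009 Fx,Fy,Fz -11.6 -0.6 2.3 71.35449886322021
```

Request:
{"method": "move_arm", "body": {
  "jaw": [0,0,0,0,0],
  "travel": [
    [-0.001,0,-0.0005],
    [-0.002,0,-0.0005],
    [-0.003,0,-0.0005],
    [-0.003,0,-0.0005],
    [-0.003,0,-0.0005]
  ],
  "rotation": [
    [0,0,0],
    [0,0,0],
    [0,0,0],
    [0,0,0],
    [0,0,0]
  ]
}}

```text
time_s: 15.22
ee_pos: [0.5013, -0.2432, 0.0172]
tool_rot: [3.138, -0.02, 2.938]
force: [-15.5, 0.5, 3.2]
width: 0.318
gripper_force: 71.5
```

```bash
python3 st.py; python3 -c "
from h import *
snap('top','t6');snap('side','s6')
marks('t6','top');marks('s6','side')
p=cv2.imread('pics/t6.png').astype(int);print([(v,p[v,393].tolist()) for v in range(205,218)])
a=cv2.imread('pics/t6.png')[165:235,355:425];b=cv2.imread('pics/s6.png')[220:290,285:355]
o=np.zeros((400,800,3),np.uint8);o[:,:400]=cv2.resize(a,(400,400),interpolation=cv2.INTER_CUBIC);o[:,400:]=cv2.resize(b,(400,400),interpolation=cv2.INTER_CUBIC);cv2.imwrite('pics/c7.png',o)
"
```

```text
15.2167 jig [-0.0364  0.033 ] z 0.0172 yaw -0.0007 Fx,Fy,Fz -15.3 -2.6 3.2 71.49369835853577
t6 yel px 402.76 170.74 23 zdepth 0.0319 jig@z-3,z,z+3 [[0.0564, 0.0312], [0.0557, 0.0318], [0.055, 0.0325]]
t6 red px 403.93 161.6 17 zdepth 0.0284 jig@z-3,z,z+3 [[0.0828, 0.0303], [0.082, 0.031], [0.0812, 0.0316]]
s6 yel px 352.74 266.12 16 zdepth 0.0305 jig@z-3,z,z+3 [[0.0543, 0.0351], [0.055, 0.0314], [0.0557, 0.0278]]
s6 red px 361.78 269.15 20 zdepth 0.0274 jig@z-3,z,z+3 [[0.0773, 0.0377], [0.0779, 0.0341], [0.0784, 0.0305]]
[(205, [75, 73, 73]), (206, [58, 56, 56]), (207, [50, 46, 42]), (208, [107, 130, 156]), (209, [135, 168, 201]), (210, [128, 159, 189]), (211, [123, 153, 185]), (212, [102, 133, 170]), (213, [197, 194, 198]), (214, [250, 244, 239]), (215, [247, 245, 243]), (216, [246, 244, 243]), (217, [248, 246, 245])]
```

View pics/c7.png

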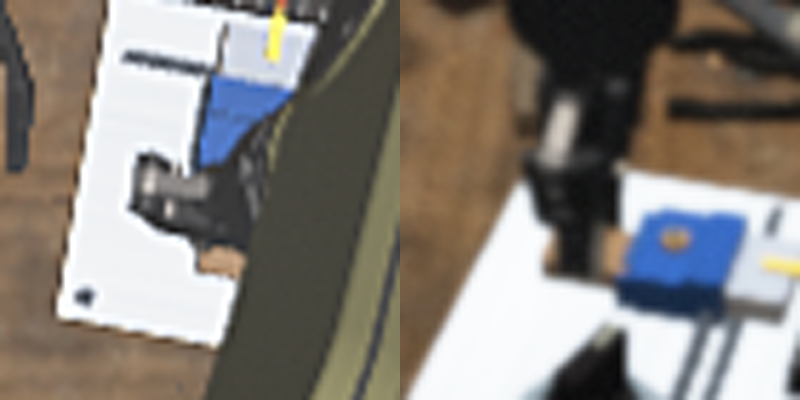

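```bash
python3 st.py; python3 -c "
from bench import *
print(sign_off())"
```

```text
15.3167 jig [-0.0363  0.0331] z 0.0173 yaw -0.0007 Fx,Fy,Fz -16.3 -2.5 3.3 71.48570895195007
the job is handed in; nothing more can be done
None
```

I handed the job in at about 15.3 s with the batten still gripped and pressed against what I take to be the back wall, and the pointer within about 1 mm of the red mark; `sign_off()` gave no verdict, and I judged the brass stop fully in only from the push force and the batten's last 8 mm of travel, because the cameras cannot see it.

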